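# Start a label printer and hold its feed bar

### The arm

A 6-joint arm with a two-finger parallel gripper is mounted at the origin on the work surface; the furniture and walls round the work are solid. World frame = base frame: x ahead of the robot, y to its left, z up, the work surface at z = 0. Lengths are in mm, angles in rad, forces in N, time in s.
With the tool pointing down it reaches from about 300 to 875 mm from the base axis. Payload 6.4 kg.
Tool frame: the origin (TCP) lies midway between the tips of the shut fingers; the grasp point (between the pads) lies arm.hold_point_z behind it (arm.hold_point_z is the distance from the TCP to the grasp point, in mm); z points along the fingers, y is the line along which they close (so a half turn about z gives the same grasp; the last joint's range is limited). The gripper opens to 88 mm and grips with 3 to 60 N. Pads are 18 mm wide; open, the fingers measure 123 mm over their backs; the gripper's body (75 mm by 187 mm) begins 45 mm behind the grasp point.
Start: joints at [1.048, 0.181, 1.607, -0, 1.354, -0.206], TCP at [179.117, 546.405, 238.714] pointing down, gripper open.
Joint ranges: [-2.99, 2.99], [-0.89, 2.07], [0.3, 2.58], [-1.14, 4.28], [0, 2.63], [-3.12, 3.12]. Speed limits (rad/s): [2.57, 2.57, 3.01, 3.14, 3.14, 3.14].

### API

Orientations are given as a unit quaternion [x, y, z, w].
In Python, from plant import arm, imaging gives the robot as it stands.
- The arm moves only by the shell command python3 -m pendant 'ROWS'. ROWS is JSON, a list of rows, each a list of 7 numbers: the shift along the tool's x, y, z normalised to -1 to 1, where 1 is 0.5 m, then the turn, a rotation vector about the tool's x, y, z normalised to -1 to 1, where 1 is 0.08 rad, then the gripper's target within -1 to 1 (shut at 1, half-way at 0, fully open at -1). In form: [[dx, dy, dz, wx, wy, wz, hand], ...]. A call has 1 to 20 rows; each row shifts and turns the commanded pose from where the row before left it, along the tool's axes as they then stand; what a row does not reach is not made up. A row lasts 1/12 s, in which the tool goes at most 41.7 mm and 7.16 degrees, less where a joint would pass 70% of its speed; a pose out of reach is approached as far as the arm can. A call with a number of a shift or a turn outside -1 to 1 is refused whole. A call with a gripper value outside its range is refused whole. The fingers move at their own pace and stop on an object; the grip force is fixed at half the most. Time passes only in rows, so rows that do not move let the fingers close. It gives the time, the measured TCP pose, the force, the opening and the grip force at its end, in the units of the state.
- arm.state(): the state, without advancing time (a new reading comes with each control period).
- imaging.capture(name): name is "scene" or "top"; returns the picture (420x560x3 uint8, red, green, blue); there is no depth.
- imaging.camera_model(name): a dict with "camera_matrix" (3x3 intrinsics, pixels), "k1" (the pictures are not rectified: a ray, as slopes to the right and down, at radius r is drawn at 1 + k1 r^2 times it, then the intrinsics apply), "R" (3x3) and "t" (3): a world point X has camera coordinates R X + t. Camera axes: x right, y down, z forward; pixel columns grow to the right and rows downward; lengths in mm; the calibration is good to about 2 mm. A picture is of the moment at which its call begins. camera_model takes no time and is no camera call.
- arm.job_done(): hands the job in; it is judged then, once.
The state is a dict: "time_s": time; "joints": joint angles; "qd": joint speeds; "joint_efforts": joint torques, N m; "eef_pos": TCP position; "tcp_rot": TCP orientation; "contact_force": force on the tool from outside, world axes, zero at the start; "wrist_torque": the same for the moment, N m; "grip_width": finger opening in mm; "grasp_force": force on a finger pad.
Only numpy, scipy, OpenCV 4.12 (cv2) and the standard library are available. Lean on these libraries where they do the work, as an engineer would, in place of code of your own. Each camera call takes 0.05 s, during which the arm holds its last target. There are 200 camera calls.

### The job

Set the label printer to run out labels, pressing with the fingertips: first tip the power rocker on by pressing down its raised front half, then push the round key fully in (it stays in), then press the long feed bar down and keep it held: the program finishes with the fingers still holding the bar down. Do not press the bar or the round key before its turn, leave the square cutter key alone, and do not pick up or shift any of the loose things on and around the printer.

Things in the scene. Friction and masses are not known exactly. Their poses are not given: they have to be found in the camera images.
- printer: bench label printer, fixed: flat light-grey housing 188 (x) x 190 (y) mm, deck 55 mm above the table. Origin on the table under the middle of its row of three switch pods; x to its back (housing from x -93 to +95 mm), y to its left, z up. Behind the row a rounded roll cover runs along y (x +34 to +94 mm, top 81 mm above the table). Feed bar in front of the row
- power_pod: black pod, 58 (x) x 50 (y) x 10 mm, fixed on the deck, with the white power rocker; origin in its underside's centre, axes as the printer's. The three pods stand at printer x 0, y -65, 0 and +65 mm, in any order. Rocker, keys and bar are all of the same plain white plastic and are pressed straight down
- round_pod: the same pod with the round key
- square_pod: the same pod with the square key
- power (a joint): power rocker: see-saw 28 (y) x 48 (x) mm of two flat halves in a shallow V, pivot 72 mm above the table. 0 = off: front half slopes up (end 8 mm above the pivot), rear half level. 0.34 rad = on: front half level at 72 mm, rear half up. Pressing the front half (3 N) tips it; it stays where left. Starts 0 to 0.05. On above 0.27
- power_raised (a point): point on the rocker's raised front half, on its upper face, 16 mm in front of the pivot; moves with the rocker (5 mm above the pivot when off)
- round_key (a joint): round white key, 34 mm across, the continuous-feed key: travel 0 (up) to 0.007 m (in), moves straight down, needs about 3 N, and stays in where it is pushed. Its top is 77 mm above the table when up, 70 mm when fully in. Counts as in beyond 0.0055
- round_top (a point): centre of the round key's top; moves with it
- square_key (a joint): square white key, 32x32 mm, the cutter key: travel 0 (up) to 0.007 m, springs back. Its top is 77 mm above the table. To be left alone
- square_top (a point): centre of the square key's top
- feed_bar (a joint): long white feed bar, 24 (x) x 100 (y) mm, at x -68 mm and centred at y -30 mm of the printer: travel 0 (up) to 0.008 m (at its stop), moves straight down against a spring (about 1 N to start, 4.5 N at the stop) and springs back when let go. Its top is 73 mm above the table when up, 65 mm at the stop. Counts as held down beyond 0.005
- bar_top (a point): centre of the feed bar's upper face; moves with it
- gold_roll: loose roll of gold ribbon, 54 mm across and 14 mm high, lying flat on the printer's deck (55 mm above the table) at the front left corner, beside the feed bar; origin in its underside's centre; a bystander
- tin: loose small red tin with gold lid, 66 mm across, 57 mm high, on the table left of the printer; origin in its underside's centre; a bystander
- tape_measure: loose yellow tape measure, 32x69x58 mm, on the table at the printer's right side; origin in its underside's centre; a bystander
- red_roll: loose roll of red ribbon, 60 mm across and 16 mm high, lying flat on the table left of the tin; origin in its underside's centre; a bystander
- glue_stick: loose orange glue stick, 26 mm across, 97 mm high, standing on the table at the printer's right side, near its front; origin in its underside's centre; a bystander

How it is judged:
By the outcome, as a careful person would: the job done as asked, in the order asked, and still so for the second after the job is handed in, while the arm keeps its last pose, push and grip.
It also fails if it takes over 40 s, if anything falls off the work surface, if the arm or the gripper's body presses on something with over 40 N, if the wrist force passes 120 N, or if a joint passes its speed limit or range.

## Working session

There is one attempt and no reset: what is moved stays moved. The work goes in short steps, Python scripts to look and compute and a shell command to move; the robot and the scene stay as the last step left them, time stands still between calls to the robot, and variables do not carry over. Pictures are saved under pics/ and viewed, at most 10 in all, crops included, and the job is handed in when it is done.

```bash
mkdir -p pics
python3 - <<'E'
from plant import arm, imaging
import cv2
for n in("scene","top"):
    cv2.imwrite(f"pics/{n}0.png",imaging.capture(n)[:,:,::-1])
    print(n,imaging.camera_model(n))
print(arm.state(),arm.hold_point_z)
E
```

```text
scene {'camera_matrix': array([[492.82798312,   0.        , 276.74487242],
       [  0.        , 492.82798312, 202.14423882],
       [  0.        ,   0.        ,   1.        ]]), 'k1': -0.01980723704509489, 'R': array([[ 0.5775651 , -0.81623435,  0.01341787],
       [-0.61729376, -0.447433  , -0.64711059],
       [ 0.53419749,  0.36546573, -0.76227806]]), 't': array([-304.00330712,  320.97088416,  683.49210263])}
top {'camera_matrix': array([[478.22672749,   0.        , 280.63747858],
       [  0.        , 478.22672749, 209.6051799 ],
       [  0.        ,   0.        ,   1.        ]]), 'k1': -0.09444082314301211, 'R': array([[ 0.02576426, -0.9996383 ,  0.00771159],
       [-0.98474428, -0.02670685, -0.17194608],
       [ 0.17208984, -0.00316388, -0.98507618]]), 't': array([ -48.30002633,  465.52030119, 1002.11340538])}
{'time_s': 0.1, 'joints': array([ 1.04773257e+00,  1.81443426e-01,  1.60791137e+00, -1.44849349e-05,
        1.35379625e+00, -2.06299558e-01]), 'qd': array([ 0.00183595, -0.00271867, -0.00133563,  0.00150934, -0.00120282,
        0.00046212]), 'joint_efforts': array([ 9.24636443e-04, -4.34824526e+01, -3.42696512e+01,  7.04551488e-02,
        3.40589206e-02, -3.14894623e-05]), 'eef_pos': array([178.84885018, 545.96813994, 237.91172366]), 'tcp_rot': array([ 1.57719171e-01,  9.87483699e-01, -7.30474478e-04, -2.71294782e-04]), 'contact_force': array([ 0.20079999, -0.19498897,  0.15821592]), 'wrist_torque': array([-0.03847848, -0.01618049,  0.01365668]), 'grasp_force': 0.0, 'grip_width': 88.14385879668676} 18.700000000000003
```

View pics/top0.png

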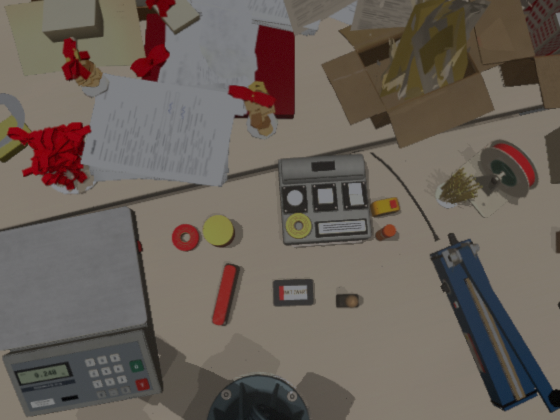

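View pics/scene0.png

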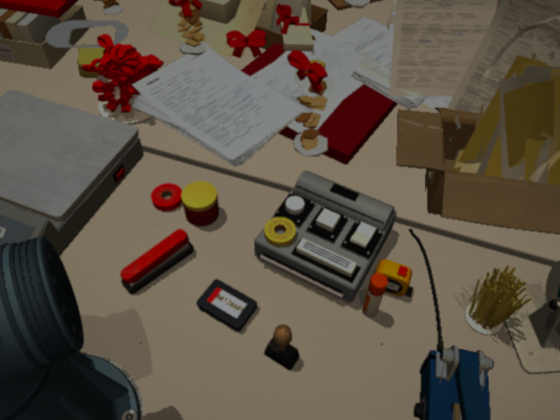

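Both views show the printer with the round key in the left pod (top view about 294,198). I need a zoom to tell the middle pod (324,197) from the right pod (354,194).

Run:
```python
import cv2,numpy as np
a=cv2.imread("pics/top0.png")[145:255,270:410]; b=cv2.imread("pics/scene0.png")[165:320,245:425]
g=lambda i,s:cv2.convertScaleAbs(cv2.resize(i,None,fx=s,fy=s,interpolation=cv2.INTER_CUBIC),alpha=1.4)
cv2.imwrite("pics/a.png",g(a,5)); cv2.imwrite("pics/b.png",g(b,3.8))
```

```text
(no output)
```

View pics/a.png

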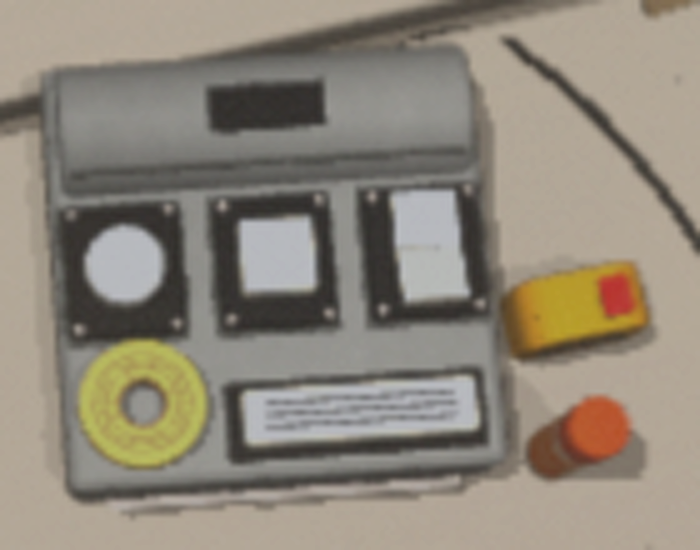

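View pics/b.png

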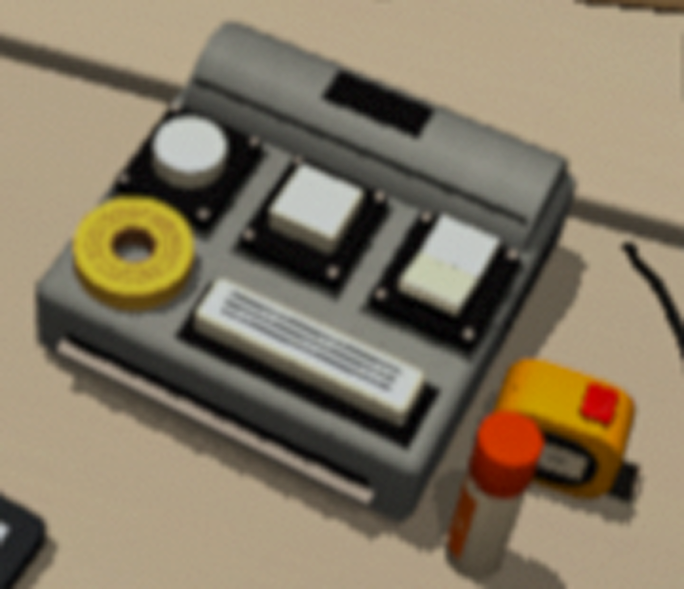

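The order of the pods is round left (+65), square in the middle (0) and power rocker right (-65). The rocker's front half is the cream-lit one. In crop `a`, the round top is at (124,263), the square at (278,254), the bar centre at (362,412) and the pivot at (430,246).

```bash
cat > h.py <<'E'
import numpy as np
from plant import arm, imaging
from scipy.optimize import least_squares
from scipy.spatial.transform import Rotation as R
def proj(n,X):
    m=imaging.camera_model(n); c=X@m["R"].T+m["t"]; s=c[:,:2]/c[:,2:]
    s=s*(1+m["k1"]*(s**2).sum(1,keepdims=True)); K=m["camera_matrix"]
    return s*[K[0,0],K[1,1]]+K[:2,2]
P=np.array([[0,65,77],[0,0,77],[-68,-30,73],[0,-65,72]],float)
A=(np.array([[124,263],[278,254],[362,412],[430,246]])+.5)/5-.5+[270,145]
B=(np.array([[189,147],[316,200],[312,344],[449,262]])+.5)/3.8-.5+[245,165]
def W(p,X): return R.from_euler('z',p[2]).apply(X)+[p[0],p[1],0]
E
python3 - <<'E'
from h import *
for names in (["top"],["scene"],["top","scene"]):
    f=lambda p:np.concatenate([(proj(n,W(p,P))-{"top":A,"scene":B}[n]).ravel() for n in names])
    r=least_squares(f,[500,-80,0.0]); print(names,r.x.round(3),f(r.x).round(1))
p=r.x; np.save("p.npy",p)
T=W(p,np.array([[-17,-65,0],[0,65,0],[-68,-30,0]],float)); print(T.round(1))
s=arm.state(); M=R.from_quat(s["tcp_rot"]); print(M.as_matrix().round(3))
for k in(0,np.pi):
    G=R.from_euler('z',p[2]+k)*R.from_matrix(np.diag([-1,1,-1]))
    print("turn tool/0.08",((M.inv()*G).as_rotvec()/.08).round(2))
print("shift to above rocker, tool frame/500:",((M.inv().apply(T[0]+[0,0,140]-s["eef_pos"]))/500).round(4))
E
```

```text
['top'] [ 4.93242e+02 -1.29590e+02  9.00000e-02] [ 0.3  0.1  0.1  0.  -0.1 -0.4 -0.3  0.3]
['scene'] [ 4.91553e+02 -1.30117e+02  1.18000e-01] [-0.4 -0.2  0.1  0.1  0.2 -0.4  0.1  0.4]
['top', 'scene'] [ 4.92410e+02 -1.29859e+02  1.05000e-01] [ 0.4  1.   0.2  0.4  0.5 -0.3 -0.2  0.2 -0.  -0.8  0.2 -0.3 -0.2 -0.9
  0.   0.4]
[[ 482.3 -196.3    0. ]
 [ 485.6  -65.2    0. ]
 [ 427.9 -166.8    0. ]]
[[-0.95   0.311 -0.001]
 [ 0.311  0.95  -0.001]
 [ 0.    -0.002 -1.   ]]
turn tool/0.08 [-0.02 -0.01 -5.28]
turn tool/0.08 [-1.000e-02  2.000e-02  3.399e+01]
shift to above rocker, tool frame/500: [-1.0393 -1.2213  0.1974]
```

The fit agrees to under 1 px in both views. Next I close the hand, line it up with the printer and swing over at height.

```bash
python3 -m pendant '[[0,0,-0.01,0,0,-0.88,1],[0,0,-0.01,0,0,-0.88,1],[0,0,-0.01,0,0,-0.88,1],[0,0,-0.01,0,0,-0.88,1],[0,0,-0.01,0,0,-0.88,1],[0,0,-0.01,0,0,-0.88,1]]'
python3 -m pendant '[[-0.021,-0.073,0,0,0,0,1],[-0.021,-0.073,0,0,0,0,1],[-0.021,-0.073,0,0,0,0,1],[-0.021,-0.073,0,0,0,0,1],[-0.021,-0.073,0,0,0,0,1],[-0.021,-0.073,0,0,0,0,1],[-0.021,-0.073,0,0,0,0,1],[-0.021,-0.073,0,0,0,0,1],[-0.021,-0.073,0,0,0,0,1],[-0.021,-0.073,0,0,0,0,1],[-0.021,-0.073,0,0,0,0,1],[-0.021,-0.073,0,0,0,0,1],[-0.021,-0.073,0,0,0,0,1],[-0.021,-0.073,0,0,0,0,1],[-0.021,-0.073,0,0,0,0,1],[-0.021,-0.073,0,0,0,0,1],[-0.021,-0.073,0,0,0,0,1],[-0.021,-0.073,0,0,0,0,1],[-0.021,-0.073,0,0,0,0,1],[-0.021,-0.073,0,0,0,0,1]]'
cat >> h.py <<'E'
def go(x,y,z):
    p=np.load("p.npy"); s=arm.state(); M=R.from_quat(s["tcp_rot"])
    d=M.inv().apply(W(p,np.array([[x,y,z]],float))[0]-s["eef_pos"])/500
    G=R.from_euler('z',p[2])*R.from_matrix(np.diag([-1,1,-1]))
    q=(s["eef_pos"]-[p[0],p[1],0]); print("in printer",R.from_euler('z',-p[2]).apply(q).round(1),"shift",d.round(4),"turn",((M.inv()*G).as_rotvec()/.08).round(2),"F",s["contact_force"].round(1),"t",s["time_s"],"grip",s["grip_width"])
E
python3 -c "
from h import *
go(-17,-65,110)"
```

```text
time_s: 0.6
eef_pos: [179.0, 546.1, 268.4]
tcp_rot: [-0.055, 0.999, -0.0, -0.0]
contact_force: [0.2, 0.6, -0.3]
grip_width: 50.6
grasp_force: 0.0
time_s: 2.27
eef_pos: [465.0, -159.3, 268.3]
tcp_rot: [-0.052, 0.999, 0.0, -0.0]
contact_force: [-0.2, 0.3, -0.2]
grip_width: 0.5
grasp_force: 0.0
in printer [-30.4 -26.4 268.3] shift [-0.0268 -0.0773  0.3166] turn [ 0.01 -0.   -0.  ] F [-0.2  0.3 -0.2] t 2.2667 grip 0.5442606748031378
```

```bash
python3 -m pendant '[[-0.0134,-0.0387,0.02,0,0,0,1],[-0.0134,-0.0387,0.06,0,0,0,1],[0,0,0.07,0,0,0,1],[0,0,0.07,0,0,0,1],[0,0,0.06,0,0,0,1],[0,0,0.036,0,0,0,1],[0,0,0,0,0,0,1]]'
python3 - <<'E'
from h import *
import cv2
go(-17,-65,72)
g=lambda i,s:cv2.convertScaleAbs(cv2.resize(i,None,fx=s,fy=s,interpolation=cv2.INTER_CUBIC),alpha=1.4)
b=g(imaging.capture("scene")[120:320,245:425,::-1],3)
cv2.imwrite("pics/c.png",b)
E
```

```text
time_s: 2.85
eef_pos: [479.1, -192.4, 105.9]
tcp_rot: [-0.053, 0.999, 0.003, -0.004]
contact_force: [-0.1, 0.9, -0.2]
grip_width: 0.6
grasp_force: 0.0
in printer [-19.8 -60.8 105.9] shift [-0.0061 -0.0088  0.0676] turn [ 0.08 -0.09 -0.  ] F [-0.1  0.9 -0.2] t 2.85 grip 0.6042705983202569
```

View pics/c.png

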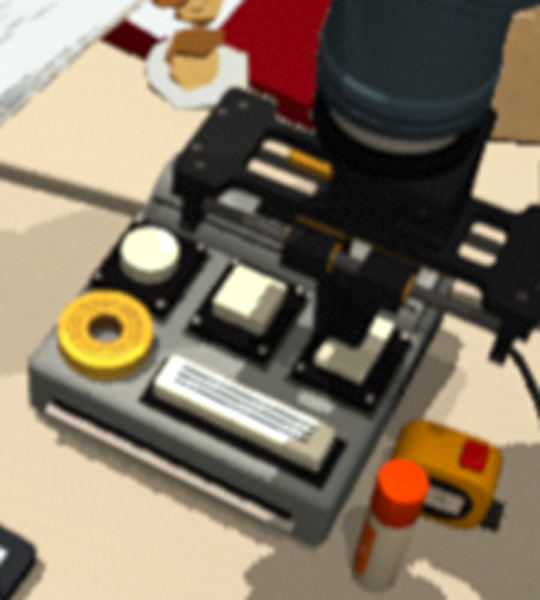

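The closed fingertips (about 345,310 in the crop) are over the power pod, clear of the square key and glue stick. I'll let the arm settle, then measure.

```bash
python3 -m pendant '[[0,0,0,0,0,0,1],[0,0,0,0,0,0,1],[0,0,0,0,0,0,1]]'
python3 -c "
from h import *
go(-17,-65,80)"
```

```text
time_s: 3.15
eef_pos: [483.5, -195.2, 112.7]
tcp_rot: [-0.053, 0.999, -0.001, 0.001]
contact_force: [0.5, -0.5, 0.2]
grip_width: 0.6
grasp_force: 0.0
in printer [-15.7 -64.  112.7] shift [ 0.0027 -0.0018  0.0653] turn [-0.03  0.03  0.  ] F [ 0.5 -0.5  0.2] t 3.15 grip 0.5718918167339408
```

```bash
python3 -m pendant '[[0.002,-0.0015,0.012,0,0,0,1],[0,0,0.015,0,0,0,1],[0,0,0.015,0,0,0,1],[0,0,0.012,0,0,0,1],[0,0,0,0,0,0,1],[0,0,0,0,0,0,1],[0,0,0,0,0,0,1],[0,0,0,0,0,0,1]]'
python3 -c "
from h import *
go(-17,-65,71)"
```

```text
time_s: 3.82
eef_pos: [481.6, -195.4, 83.9]
tcp_rot: [-0.053, 0.999, -0.0, 0.0]
contact_force: [-0.0, -0.5, -0.7]
grip_width: 0.8
grasp_force: 0.0
in printer [-17.7 -64.1  83.9] shift [-0.0013 -0.0018  0.0259] turn [-0.  0.  0.] F [-0.  -0.5 -0.7] t 3.8167 grip 0.8421796103655432
```

```bash
python3 -m pendant '[[0,-0.002,0.004,0,0,0,1],[0,0,0.004,0,0,0,1],[0,0,0.004,0,0,0,1],[0,0,0.004,0,0,0,1],[0,0,0.004,0,0,0,1],[0,0,0.003,0,0,0,1],[0,0,0.003,0,0,0,1],[0,0,0,0,0,0,1],[0,0,0,0,0,0,1],[0,0,0,0,0,0,1],[0,0,0,0,0,0,1]]'
python3 -c "
from h import *
go(-17,-65,71)"
```

```text
time_s: 4.73
eef_pos: [481.5, -196.5, 72.2]
tcp_rot: [-0.053, 0.999, -0.0, -0.0]
contact_force: [-6.5, 1.7, 16.8]
grip_width: 0.3
grasp_force: 8.7
in printer [-17.9 -65.1  72.2] shift [-0.0018  0.0002  0.0024] turn [-0.   -0.01  0.01] F [-6.5  1.7 16.8] t 4.7333 grip 0.3097770231476603
```

The rocker stopped at 72.2 mm with 17 N on it, which is its on position. I'll lift, move over the round key and check.

```bash
python3 -m pendant '[[0,0,-0.02,0,0,0,1],[0,0,-0.035,0,0,0,1],[0,0,-0.03,0,0,0,1],[-0.004,0.02,0,0,0,0,1],[-0.006,0.05,0,0,0,0,1],[-0.006,0.06,0,0,0,0,1],[-0.006,0.06,0,0,0,0,1],[-0.006,0.05,0,0,0,0,1],[-0.006,0.02,0,0,0,0,1],[0,0,0,0,0,0,1],[0,0,0,0,0,0,1],[0,0,0,0,0,0,1],[0,0,0,0,0,0,1]]'
python3 - <<'E'
from h import *
import cv2
go(0,65,80)
g=lambda i,s:cv2.convertScaleAbs(cv2.resize(i,None,fx=s,fy=s,interpolation=cv2.INTER_CUBIC),alpha=1.4)
cv2.imwrite("pics/d.png",g(imaging.capture("scene")[160:310,245:425,::-1],3.8))
E
```

```text
time_s: 5.82
eef_pos: [484.8, -66.3, 113.1]
tcp_rot: [-0.052, 0.999, -0.0, 0.0]
contact_force: [0.5, -0.8, -0.0]
grip_width: 0.5
grasp_force: 0.0
in printer [ -0.8  64.  113.1] shift [-0.0017  0.0021  0.0662] turn [-0.    0.   -0.01] F [ 0.5 -0.8 -0. ] t 5.8167 grip 0.5003270165830666
```

View pics/d.png

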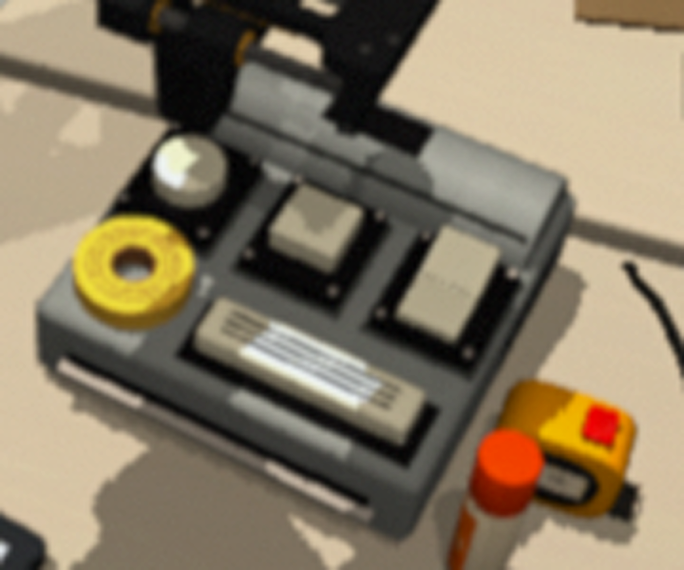

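The rocker (450,285) is now tipped: its rear edge is raised and its front lowered. The bystanders have not moved. Next I press the round key.

```bash
python3 -m pendant '[[-0.0015,0.002,0.015,0,0,0,1],[0,0,0.025,0,0,0,1],[0,0,0.018,0,0,0,1],[0,0,0.008,0,0,0,1],[0,0,0.004,0,0,0,1],[0,0,0.004,0,0,0,1],[0,0,0.004,0,0,0,1],[0,0,0.004,0,0,0,1],[0,0,0.004,0,0,0,1],[0,0,0,0,0,0,1],[0,0,0,0,0,0,1],[0,0,0,0,0,0,1],[0,0,0,0,0,0,1]]'
python3 -c "
from h import *
go(0,65,69)"
```

```text
time_s: 6.95
eef_pos: [485.7, -64.3, 70.4]
tcp_rot: [-0.053, 0.999, -0.0, 0.0]
contact_force: [-0.3, 0.2, 2.6]
grip_width: 0.8
grasp_force: 1.2
in printer [ 0.2 65.9 70.4] shift [ 0.0004 -0.0018  0.0029] turn [-0.01  0.01  0.  ] F [-0.3  0.2  2.6] t 6.95 grip 0.7871684154883112
```

Nearly in, so I push another 1.5 mm to reach the stop.

```bash
python3 -m pendant '[[0,0,0.002,0,0,0,1],[0,0,0.001,0,0,0,1],[0,0,0,0,0,0,1],[0,0,0,0,0,0,1],[0,0,0,0,0,0,1]]'
python3 -c "
from h import *
go(0,65,69)"
```

```text
time_s: 7.37
eef_pos: [485.8, -64.3, 70.3]
tcp_rot: [-0.053, 0.999, -0.0, 0.0]
contact_force: [-6.7, 2.0, 15.5]
grip_width: 0.6
grasp_force: 8.6
in printer [ 0.3 65.9 70.3] shift [ 0.0006 -0.0018  0.0026] turn [-0.01  0.01  0.01] F [-6.7  2.  15.5] t 7.3667 grip 0.6301902682614671
```

The key is at its stop at 70.3 mm with 15 N on it. I'll lift and move over the feed bar.

```bash
python3 -m pendant '[[0,0,-0.02,0,0,0,1],[0,0,-0.035,0,0,0,1],[0,0,-0.031,0,0,0,1],[0.016,-0.022,0,0,0,0,1],[0.03,-0.042,0,0,0,0,1],[0.03,-0.043,0,0,0,0,1],[0.03,-0.043,0,0,0,0,1],[0.02,-0.028,0,0,0,0,1],[0.01,-0.014,0,0,0,0,1],[0,0,0,0,0,0,1],[0,0,0,0,0,0,1],[0,0,0,0,0,0,1],[0,0,0,0,0,0,1]]'
python3 - <<'E'
from h import *
import cv2
go(-68,-30,76)
g=lambda i,s:cv2.convertScaleAbs(cv2.resize(i,None,fx=s,fy=s,interpolation=cv2.INTER_CUBIC),alpha=1.4)
cv2.imwrite("pics/e.png",g(imaging.capture("scene")[160:310,245:425,::-1],3.8))
E
```

```text
time_s: 8.45
eef_pos: [428.2, -166.0, 111.7]
tcp_rot: [-0.053, 0.999, 0.0, 0.0]
contact_force: [0.3, -0.5, -0.3]
grip_width: 0.0
grasp_force: 0.0
in printer [-67.6 -29.1 111.7] shift [ 0.0008 -0.0017  0.0713] turn [0.   0.   0.02] F [ 0.3 -0.5 -0.3] t 8.45 grip 0.04000206820220894
```

View pics/e.png

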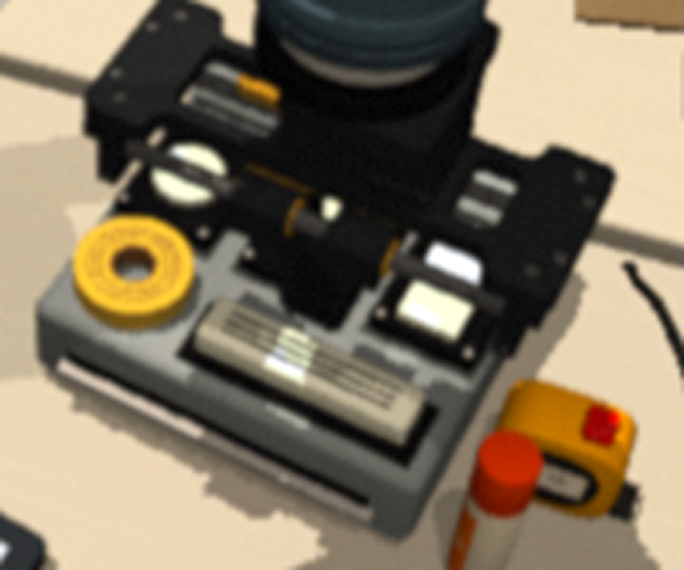

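The round key (190,172) is sunk, the rocker's front half (435,310) is level, and the bystanders are in place. Next I press the bar.

```bash
python3 -m pendant '[[0,-0.0015,0.015,0,0,0,1],[0,0,0.025,0,0,0,1],[0,0,0.018,0,0,0,1],[0,0,0.01,0,0,0,1],[0,0,0.005,0,0,0,1],[0,0,0.005,0,0,0,1],[0,0,0.005,0,0,0,1],[0,0,0.005,0,0,0,1],[0,0,0.005,0,0,0,1],[0,0,0.003,0,0,0,1],[0,0,0,0,0,0,1],[0,0,0,0,0,0,1],[0,0,0,0,0,0,1],[0,0,0,0,0,0,1]]'
python3 -c "
from h import *
go(-68,-30,64)"
```

```text
time_s: 9.67
eef_pos: [428.1, -167.6, 65.1]
tcp_rot: [-0.053, 0.999, -0.0, -0.0]
contact_force: [-6.4, 4.3, 17.8]
grip_width: 0.4
grasp_force: 8.6
in printer [-67.9 -30.7  65.1] shift [0.0001 0.0015 0.0021] turn [-0.   -0.    0.01] F [-6.4  4.3 17.8] t 9.6667 grip 0.4189326743716791
```

```bash
python3 -m pendant '[[0,0,0,0,0,0,1],[0,0,0,0,0,0,1],[0,0,0,0,0,0,1]]'; python3 -c "
from plant import arm
print(arm.job_done())"
```

```text
time_s: 9.92
eef_pos: [428.1, -167.6, 65.1]
tcp_rot: [-0.053, 0.999, -0.0, -0.0]
contact_force: [-6.3, 4.8, 16.5]
grip_width: 0.1
grasp_force: 8.6
the job is handed in; nothing more can be done
None
```

The job is handed in at 9.9 s: power rocker tipped on, round key pushed in to its stop, and the feed bar held down at its stop (65.1 mm, about 17 N); the square key was not pressed and the loose things looked unmoved in the last picture, taken before the bar press.

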